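# Hang two board carriers on the drying rail, in order

## Robot

A 6-joint arm with a two-finger parallel gripper is mounted at the origin on the work surface. World frame = base frame: x ahead of the robot, y to its left, z up, the work surface at z = 0. Lengths are in m, angles in rad, forces in N, time in s.
With the tool pointing down it reaches from about 0.325 to 1 m from the base axis. Payload 5.1 kg.
Tool frame: the origin (TCP) lies at the very end of the fingers, on their centre line; the grasp point (between the pads) lies 19 mm behind it; z points along the fingers, y is the line along which they close (so a half turn about z gives the same grasp; the last joint's range is limited). The gripper opens to 85 mm and grips with 20 to 120 N. Pads are 22 mm wide; open, the fingers measure 114 mm over their backs; the gripper's body (76 mm by 85 mm) begins 54 mm behind the grasp point. The pads swing forward as they close: fully open they stand 13 mm farther back than shut.
Start: joints at [1.265, 0.124, 1.65, -0, 1.367, -0.083], TCP at [0.144, 0.634, 0.231] pointing down, gripper open.
Joint ranges: [-2.61, 2.61], [-1.02, 2.33], [0.03, 2.71], [-1.35, 4.49], [0.32, 2.68], [-2.91, 2.91]. Speed limits (rad/s): [2.57, 2.57, 3.14, 3.14, 3.14, 3.14].

## Interface

Orientations are given as a 3x3 rotation matrix whose columns are the frame's x, y, z axes.
In Python, from cell import robot gives the robot as it stands.
- The arm moves only by the tool carry_out, never from a script. Its argument "series" is a list of rows, each a list of 3 entries, a list of its own where there are three numbers: the shift along the tool's x, y, z in parts of the range, where 1.0 means 800 mm, then the turn about the tool's z in fractions of the full range, 1 being pi rad, then the closure, from 0 (fully open) to 1 (shut). In form: [[[dx, dy, dz], roll, hand], ...]. A call has 1 to 20 rows; each row is the pose to reach, as a shift and turn from the pose commanded when the call began, along the tool's axes at that moment; what a row does not reach only later rows make up. A row lasts 1/12 s, in which the tool goes at most 41.7 mm and 7.16 degrees, less where a joint would pass 70% of its speed; a pose out of reach is approached as far as the arm can. A shift or turn number past 1, either way, is cut back to 1. A call with a gripper value outside its range is refused whole. The fingers move at their own pace and stop on an object; "force" is the grip in N (left out, the last holds). Time passes only in rows, so rows that repeat a pose let the fingers close. It gives the time, the measured TCP pose, the force, the opening and the grip force at its end, in the units of the state.
- robot.observe(): the state, without advancing time (a new reading comes with each control period).
- robot.grab_frame(name): name is "scene" or "top" or "wrist"; returns a dict with "color" (400x640x3 uint8, red, green, blue), "z_map" (400x640 float32, m along the optical axis (not along the pixel's ray), 0 where there is no reading), "fx", "fy", "cx", "cy" (pixels), "camera_from_world" (4x4, takes a point from world to camera coordinates); the wrist camera has in their place "T_tool_cam" (4x4, takes a point from camera to tool coordinates, whose origin is the TCP and whose axes are the flange's). Camera axes: x right, y down, z forward; pixel columns grow to the right and rows downward; lengths in m; the calibration is good to about 2 mm. The wrist camera is an equidistant fisheye: a pixel r from the principal point sees the ray r / f radians off the axis. A picture is of the moment at which its call begins: read the wrist's pose just before it.
- robot.finish_job(): hands the job in; it is judged then, once.
The state is a dict: "time_s": time; "joints": joint angles; "joint_vel": joint speeds; "joint_torque": joint torques, N m; "eef_pos": TCP position; "tool_rot": TCP orientation; "force": force on the tool from outside, world axes, zero at the start; "ft_torque": the same for the moment, N m; "finger_gap": opening from 0.0 (shut) to 1.0 (fully open); "finger_force": force on a finger pad.
Only numpy, scipy, OpenCV 4.12 (cv2) and the standard library are available. Lean on these libraries where they do the work, as an engineer would, in place of code of your own. Each camera call takes 0.05 s, during which the arm holds its last target. There are 200 camera calls.

## Task

Hang both circuit-board carriers from the slotted stand on the drying rail, hooking each on at the open end of the rail, where no rod or lamp is above it, and sliding it along beneath the light bar. The long carrier goes first, to beneath the far clip on the light bar, and is let go there; then the short carrier goes to beneath the near clip (the one closer to the open end). Leave both hanging still, each directly under its clip, and leave the tools and containers on the bench where they are.

Things in the scene. Friction and masses are not known exactly. Their poses are not given: they have to be found in the camera images.
- station: Drying rail station, fixed. Origin on the bench under the rail's middle; x away from the robot, y along the rail, z up. Rail: steel rod, 12 mm diameter, along y, axis at x=0, z=230 mm, y=-235 to +235 mm, a 14 mm wide post under each end (tops 10 mm above the axis). Open part: y=-225 to -75 mm, nothing above it. Rear posts (14 mm) of the light bar at x=+85 mm, y=-60 and +235 mm.
- keeper_start (a point): Start of the keeper rod (8 mm diameter, axis at this point's height, 26 mm above the rail's axis), which runs over the rail from here to the rail's +y end. A hook slides beneath it with 9 mm to spare above it, but cannot be put on or taken off there. Axes as the station's.
- bar_start (a point): Lower front corner of the light bar at its open-end side, axes as the station's. The bar runs 325 mm to +y from here, 34 mm to +x and 20 mm up: its underside is 70 mm above the rail's axis and its front 22 mm ahead (-x) of it. So a gripper that holds a tab beneath it must lean back towards -x, 30 to 40 degrees from vertical, its fingers pointing forward and down.
- load_point (a point): Point on the rail's axis in the middle of the open part (station x=0, y=-150, z=230 mm), axes as the station's.
- mark_far: Far clip: dark steel strap 10 mm wide around the light bar with a small fin on top. This origin lies on the rail's axis exactly below the clip, axes as the station's (y along the rail). The far one has the larger station y, 100 to 165 mm beyond the near one.
- mark_near: Near clip, same shape, closer to the rail's open end; this origin lies on the rail's axis exactly below it, axes as the station's.
- stand: Slotted stand, fixed black block 100 x 220 x 30 mm (x, y, z); origin at the centre of its underside. Two slots 22 mm deep (floor 8 mm above the bench), along its x, at y=-60 and +60 mm, each holding a carrier's lower edge (axes parallel to the stand's), 1.5 mm play all round. Lift a carrier straight up, carry it over the other, whose hook tops out 135 mm (short) or 180 mm (long) above the bench.
- long: Long board carrier: aluminium plate 105 mm tall, 56 mm wide (x), 5 mm thick (y), circuit boards on both faces, above it a hook and a black grip tab; about 0.12 kg. Told from the other by plate height (105, not 60 mm). Origin: centre of the plate's lower edge; z up; tab towards -x. Starts upright in either slot of the stand. Hung freely it balances upright.
- long_hook (a point): Hook seat, where the rail's axis lies when hung: 159 mm above, 5 mm to -x of the carrier's origin. Hook strip 12 mm wide (y): front leg 14 mm to -x, roof-shaped self-centring top (13 mm above), tip leg 14 mm to +x ending 16 mm below; mouth 24 mm. Plate top is 54 mm below. To hook on: hold it 35 mm (22 to 47) above the seated height, move it to +x so the tip passes over the rail, lower it.
- long_tab (a point): Centre of gripping for the long carrier: in its black tab, 38 mm to -x of and 8 mm below the hook seat; axes as the carrier's. The tab is a block 40 mm long (x, from 18 mm behind to 22 mm ahead of this point), 12 mm thick (y, the way to pinch it), 24 mm high (z, 12 mm either side).
- short: Short board carrier: aluminium plate 60 mm tall, 56 mm wide (x), 5 mm thick (y), circuit boards on both faces, above it a hook and a black grip tab; about 0.12 kg. Told from the other by plate height (60, not 105 mm). Origin: centre of the plate's lower edge; z up; tab towards -x. Starts upright in either slot of the stand. Hung freely it balances upright.
- short_hook (a point): Hook seat, where the rail's axis lies when hung: 114 mm above, 5 mm to -x of the carrier's origin. Hook strip 12 mm wide (y): front leg 14 mm to -x, roof-shaped self-centring top (13 mm above), tip leg 14 mm to +x ending 16 mm below; mouth 24 mm. Plate top is 54 mm below. To hook on: hold it 35 mm (22 to 47) above the seated height, move it to +x so the tip passes over the rail, lower it.
- short_tab (a point): Centre of gripping for the short carrier: in its black tab, 38 mm to -x of and 8 mm below the hook seat; axes as the carrier's. The tab is a block 40 mm long (x, from 18 mm behind to 22 mm ahead of this point), 12 mm thick (y, the way to pinch it), 24 mm high (z, 12 mm either side).
- tin: Bystander, loose: brass-coloured closed tin, 60 mm diameter, 32 mm high, standing under or near the rail. Origin at its underside.
- flux: Bystander, loose: small bottle with black cap, 44 mm diameter, 85 mm high, standing. Origin at its underside.
- driver: Bystander, loose: screwdriver with red handle, 170 mm long, lying. Origin at its underside.
- spool: Bystander, loose: grey flanged solder spool, 60 mm diameter, 42 mm high, standing on a flange. Origin at its underside.
- pliers: Bystander, loose: pliers with yellow grips, about 160 mm long, 12 mm high, lying. Origin at its underside.
- cutters: Bystander, loose: pliers-like cutters with blue grips, about 160 mm long, 12 mm high, lying. Origin at its underside.

How it is judged:
By the outcome, as a careful person would: the job done as asked, in the order asked, and still so for the second after the job is handed in, with the robot touching nothing.
It also fails if it takes over 69 s, if anything falls off the work surface, if the arm or the gripper's body presses on something with over 40 N, if the wrist force passes 120 N, or if a joint passes its speed limit or range.

## Working session

There is one attempt and no reset: what is moved stays moved. The work goes in short steps, Python scripts to look and compute and a tool call to move; the robot and the scene stay as the last step left them, time stands still between calls to the robot, and variables do not carry over. Pictures are saved under pics/ and viewed, at most 10 in all, crops included, and the job is handed in when it is done.

Besides the shell and the picture viewer there is one more tool, called after "Call:" as name(argument=value, ...) on one line, values as JSON. carry_out: Moves the arm, as the interface text tells. Its arguments: {"type":"object","properties":{"series":{"type":"array"},"force":{"type":"number"}},"required":["series"]}

```bash
mkdir -p pics; ls
cat > h.py <<'E'
import numpy as np, cv2
from cell import robot
def grab(n):
    f=robot.grab_frame(n); cv2.imwrite(f'pics/{n}_{robot.observe()["time_s"]:.2f}.png',f['color'][:,:,::-1]); return f
def cloud(f):
    z=f['z_map'];v,u=np.mgrid[:z.shape[0],:z.shape[1]]
    P=np.stack([(u-f['cx'])/f['fx']*z,(v-f['cy'])/f['fy']*z,z],-1)
    T=np.linalg.inv(f['camera_from_world']);W=P@T[:3,:3].T+T[:3,3]
    W[z==0]=np.nan; return W
E
python3 - <<'E'
from h import *
np.set_printoptions(precision=4,suppress=True)
for n in ('scene','top'):
    f=grab(n); np.savez(n+'.npz',W=cloud(f),**f); print(n,f['fx'],f['cx'],f['cy'],np.linalg.inv(f['camera_from_world']))
print(robot.observe())
E
ls pics; cp pics/scene* pics/s0.png; cp pics/top* pics/t0.png
```

```text
pics
scene 376.0369135489595 325.1694202668134 208.56137993566037 [[-0.8095  0.3203 -0.4921  1.0913]
 [ 0.5869  0.4675 -0.6611  0.6378]
 [ 0.0183 -0.8239 -0.5664  0.7712]
 [ 0.      0.      0.      1.    ]]
top 414.73328983689294 318.3971538379706 198.6368627506074 [[-0.0208 -0.9963  0.084   0.4751]
 [-0.9996  0.0191 -0.0211 -0.0164]
 [ 0.0194 -0.0844 -0.9962  1.2586]
 [ 0.      0.      0.      1.    ]]
{'time_s': 0.1, 'joints': array([ 1.2654,  0.1245,  1.6515,  0.    ,  1.3675, -0.0826]), 'joint_vel': array([-0.001 ,  0.0003, -0.0018, -0.0006,  0.0011,  0.001 ]), 'joint_torque': array([  0.0006, -42.493 , -36.6653,  -0.0001,   0.0039,  -0.    ]), 'eef_pos': array([0.1435, 0.6334, 0.2302]), 'tool_rot': array([[-0.9753,  0.221 , -0.0006],
       [ 0.221 ,  0.9753, -0.0018],
       [ 0.0002, -0.0019, -1.    ]]), 'force': array([ 0.2604,  0.5608, -0.0995]), 'ft_torque': array([-0.0221,  0.0253, -0.0113]), 'finger_force': 0.0, 'finger_gap': 0.9999377681238591}
scene_0.05.png
top_0.10.png
```

View pics/s0.png

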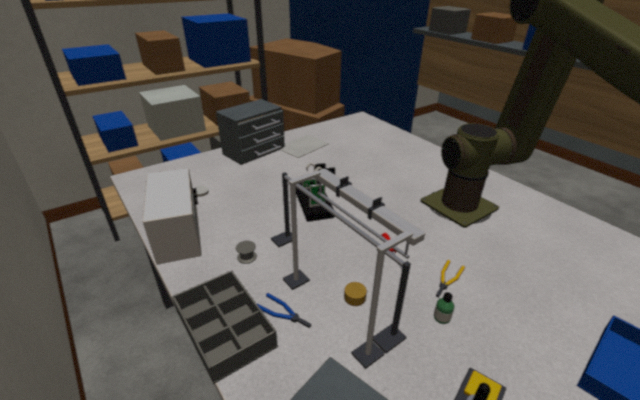

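View pics/t0.png

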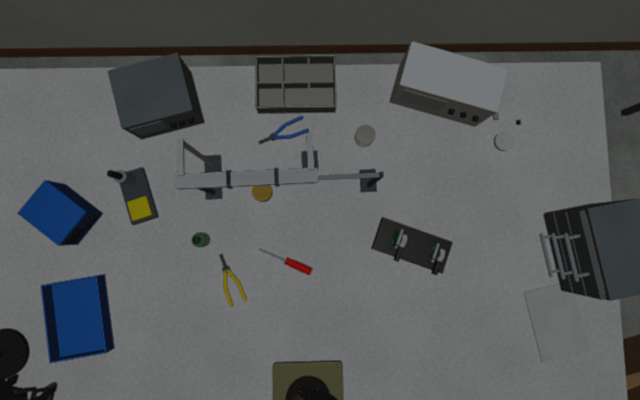

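The scene view shows the station and, behind it, the stand. The top view has the bar at (177–317, 178), clips at about (228,178) and (275,177), and the open rail running right to (380,178). The stand is at (412,246), with carriers at (400,240) and (437,256).

Run:
```python
from h import *
np.set_printoptions(precision=4,suppress=True)
d=np.load('top.npz');W=d['W'];c=d['color'];s=np.load('scene.npz');Ws=s['W'];cs=s['color']
def rect(m,W=W):
    r=cv2.minAreaRect((W[m][:,:2]*1000).astype(np.float32)); return r,cv2.boxPoints(r).round(0).tolist(),m.sum()
z=W[...,2];g=c.max(-1)
U=np.zeros(z.shape,bool);U[150:200,160:345]=1
m=U&(z>.305)&(z<.326); print('bar',rect(m), np.nanmedian(z[m]))
v,u=np.nonzero(m&(np.abs(W[...,0]-np.median(W[m][:,0]))<.012)); 
# bar column profile
for k in range(176,320): 
    if g[172:186,k].mean()<100: print(k,W[178,k],g[172:186:3,k])
m=(np.arange(640)[None]>320)&U&(z>.2)&(z<.26)
U2=np.zeros(z.shape,bool);U2[160:195,320:390]=1;m=U2&(z>.2)&(z<.27);print('rail',rect(m))
p=W[m];print(p[np.argsort(p[:,1])][::12])
U3=np.zeros(z.shape,bool);U3[205:285,360:465]=1
m=U3&(z>.015)&(z<.04);print('stand',rect(m),np.nanmedian(z[m]))
for lo in (.05,.09,.12,.14,.16):
  m=U3&(z>lo);n,l,st,ce=cv2.connectedComponentsWithStats(m.astype(np.uint8))
  for i in range(1,n):
    q=l==i; print(lo,ce[i],q.sum(),W[q].mean(0),z[q].max())
cv2.imwrite('pics/crop1.png',cv2.resize(c[205:285,360:465,::-1],None,fx=5,fy=5,interpolation=2))
cv2.imwrite('pics/crop2.png',cv2.convertScaleAbs(cv2.resize(cs[150:270,260:430,::-1],None,fx=4.5,fy=4.5,interpolation=2),alpha=1.5))
```

```text
bar (((625.0347290039062, 127.20445251464844), (323.7092590332031, 86.489501953125), 88.96405792236328), [[579.0, -34.0], [665.0, -35.0], [671.0, 288.0], [585.0, 290.0]], np.int64(2297)) 0.318615653825125
184 [0.6069 0.2673 0.3204] [ 78  98 107 109 108]
225 [0.6057 0.1755 0.3173] [ 85 100  99 101 106]
226 [0.6025 0.1686 0.34  ] [54 62 61 63 78]
227 [0.6025 0.1666 0.3393] [38 36 36 37 46]
228 [0.603  0.1651 0.3356] [39 24 26 26 43]
229 [0.6053 0.1661 0.3187] [45 42 36 32 44]
230 [0.6052 0.1638 0.3192] [67 70 66 69 70]
273 [0.6038 0.0664 0.3165] [100 100 103 101  79]
274 [0.6028 0.0636 0.3232] [64 69 76 79 66]
275 [0.6007 0.0601 0.3384] [42 44 48 44 46]
276 [0.6007 0.0579 0.338 ] [32 37 37 33 39]
277 [0.6027 0.0568 0.3228] [48 45 43 41 40]
278 [0.6026 0.0545 0.3236] [82 73 74 68 46]
279 [0.6032 0.0526 0.3191] [105 104 105 103  66]
318 [ 0.6135 -0.0382  0.2304] [110  94  77  93 112]
rail (((617.5366821289062, -121.71746063232422), (12.723576545715332, 157.56402587890625), 1.1187613010406494), [[610.0, -43.0], [613.0, -201.0], [625.0, -200.0], [622.0, -43.0]], np.int64(318))
[[ 0.6246 -0
[... 821 characters left out ...]
 [[350.0, -403.0], [444.0, -439.0], [522.0, -232.0], [429.0, -196.0]], np.int64(2017)) 0.028575193541808597
0.05 [398.6181 243.2778] 288 [ 0.4449 -0.2547  0.1339] 0.1803814729256097
0.05 [436.6957 259.1826] 230 [ 0.3978 -0.3653  0.1047] 0.13698636674040365
0.09 [399.4034 244.5126] 238 [ 0.4418 -0.2539  0.1475] 0.1803814729256097
0.09 [437.6994 262.1166] 163 [ 0.3906 -0.3626  0.1218] 0.13698636674040365
0.12 [399.9814 247.7267] 161 [ 0.4336 -0.2509  0.1674] 0.1803814729256097
0.12 [438.8   261.525] 120 [ 0.3925 -0.3645  0.1258] 0.13698636674040365
0.14 [400.0506 247.7911] 158 [ 0.4335 -0.2509  0.1681] 0.1803814729256097
0.16 [400.5429 247.4857] 140 [ 0.4343 -0.2518  0.1702] 0.1803814729256097
```

View pics/crop1.png

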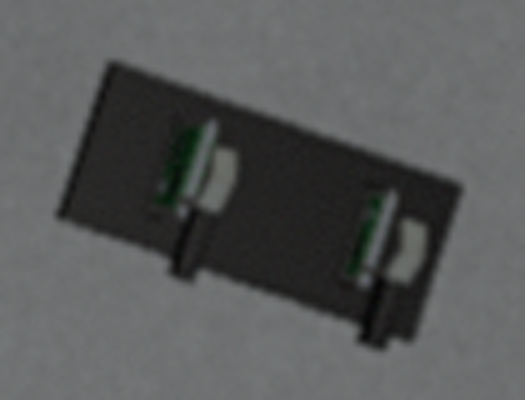

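View pics/crop2.png

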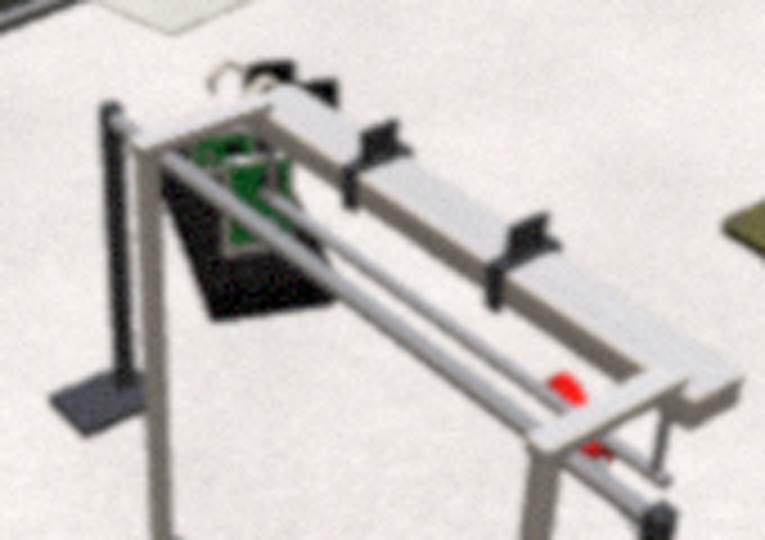

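The crops confirm the long carrier is in the stand's +y slot (crop1 hook ≈(220,180)) and the short one is in its −y slot (≈(405,250)). Both clips sit on the bar with fins up. One last measurement will refine the rail line, the clips and the stand.

Run:
```python
from h import *
np.set_printoptions(precision=4,suppress=True)
def ray(f,u,v,z=None):
    T=np.linalg.inv(f['camera_from_world']);d=np.stack([(u-f['cx'])/f['fx'],(v-f['cy'])/f['fy'],np.ones_like(u*1.)],-1)@T[:3,:3].T
    return T[:3,3]+d*((z-T[2,3])/d[...,2])[...,None]
t=np.load('top.npz');s=np.load('scene.npz')
g=cv2.GaussianBlur(t['color'],(3,3),0).astype(float).mean(-1);z=t['W'][...,2]
# bar front (lower image) edge & rear edge by gradient near rows 165-192
def fit(P): 
    k=np.ones(len(P),bool)
    for _ in range(5):
        a=np.polyfit(P[k,1],P[k,0],1);r=P[:,0]-np.polyval(a,P[:,1]);k=abs(r)<max(.0015,2*r[k].std())
    return a,r[k].std(),k.sum()
for nm,cols,zz,lo,hi in(('bar',list(range(190,220))+list(range(236,268))+list(range(284,312)),.32,.3,.33),('rail',range(322,360),.23,.215,.26)):
    A=[]
    for c in cols:
        r=np.nonzero((z[160:195,c]>lo)&(z[160:195,c]<hi))[0]+160
        if len(r)>2:
            r0,r1=r.min(),r.max(); seg=np.diff(g[r0-4:r1+5,c]); 
            A.append((c,r0,r1))
    A=np.array(A); mid=(A[:,1]+A[:,2])/2
    print(nm,'mid line',fit(ray(t,A[:,0],mid,zz)),'front',fit(ray(t,A[:,0],A[:,2]+.5,zz)))
# cloud fits
for nm,f in(('top',t),('scene',s)):
    W=f['W'];x,y,zz=[W[...,i] for i in range(3)]
    m=(abs(x-.617)<.03)&(zz>.215)&(zz<.2375)&(y>-.19)&(y<.25); P=W[m]; print(nm,'railcloud',fit(P),P[:,2].mean(),'y',P[:,1].min(),P[:,1].max())
    m=(abs(x-.61)<.06)&(zz>.31)&(zz<.327)&(y>-.06)&(y<.31);P=W[m];P=P[(P[:,1]>-.01)&(P[:,1]<.26)];print(nm,'bar',fit(P),np.percentile(P[:,0],[1,99]),np.median(P[:,2]))
    m=(abs(x-.61)<.05)&(zz>.332)&(zz<.36)&(y>0)&(y<.24)
    for lo,hi in((.02,.11),(.11,.21)):
        q=m&(y>lo)&(y<hi); print(nm,'fin',W[q].mean(0),q.sum(),np.percentile(W[q][:,1],[5,95]))
# clips by darkness in top, on z=.323 plane
prof=g[173:184].mean(0)
for a,b in((221,235),(270,283)):
    w=np.clip(105-prof[a:b],0,None);u=(w*np.arange(a,b)).sum()/w.sum();print('clip',u,ray(t,np.array([u,u]),np.array([178.,178.]),.323)[0])
# end post
m=(abs(t['W'][...,0]-.617)<.03)&(z>.225)&(z<.26)&(t['W'][...,1]<-.17);print('top end y',np.percentile(t['W'][m][:,1],[0,1,5]))
g_s=(s['color'].max(-1)<60)
sw=s['W'];m=(abs(sw[...,0]-.436)<.15)&(abs(sw[...,1]+.317)<.15)&(sw[...,2]>.022)&(sw[...,2]<.04)
r=cv2.minAreaRect((sw[m][:,:2]*1000).astype(np.float32));print('stand scene',r)
for nm,f in(('top',t),('scene',s)):
  for lo,hi,xy in((.162,.19,(.45,-.26)),(.118,.14,(.405,-.37))):
    W=f['W'];m=(np.hypot(W[...,0]-xy[0],W[...,1]-xy[1])<.07)&(W[...,2]>lo)&(W[...,2]<hi)
    br=f['color'].max(-1); h=m&(br>70);d=m&(br<40);print(nm,'hook',W[h].mean(0),h.sum(),'tab',W[d].mean(0),d.sum())
f=robot.grab_frame('wrist');print(f['T_tool_cam'],f['fx'],f['cx'],f['cy'])
```

```text
bar mid line (array([-0.0286,  0.608 ]), np.float64(0.0003681323494566931), np.int64(86)) front (array([-0.03  ,  0.5904]), np.float64(0.0007031027855973769), np.int64(90))
rail mid line (array([-0.0298,  0.6141]), np.float64(0.0005007631436414082), np.int64(38)) front (array([-0.0356,  0.6076]), np.float64(0.0007377637620885056), np.int64(38))
top railcloud (array([-0.026 ,  0.6141]), np.float64(0.0034603253066979086), np.int64(285)) 0.2331283584944735 y -0.18862342201228416 -0.03812189640720645
top bar (array([-0.0272,  0.6085]), np.float64(0.010223247470642703), np.int64(1753)) [0.5863 0.6241] 0.3185296457778055
top fin [0.6073 0.0588 0.3396] 22 [0.0574 0.0601]
top fin [0.6042 0.1671 0.3384] 28 [0.1652 0.1691]
scene railcloud (array([-0.0291,  0.6192]), np.float64(0.0016805979492836502), np.int64(430)) 0.2339661183477861 y -0.18973127415334168 0.24969665247685052
scene bar (array([-0.0364,  0.6179]), np.float64(0.009844888750351326), np.int64(1243)) [0.5881 0.6281] 0.32069152216715857
scene fin [0.6096 0.0604 0.3379] 42 [0.0577 0.0622]
scene fin [0.6067 0.1696 0.3385] 47 [0.1672 0.1713]
clip 227.9246046686747 [0.6047 0.1677 0.323 ]
clip 276.01358062227615 [0.6028 0.059  0.323 ]
top end y [-0.2004 -0.2003 -0.1997]
stand scene ((437.0096130371094, -316.12640380859375), (223.94815063476562, 101.24507904052734), 69.5904541015625)
top hook [ 0.4517 -0.259   0.1722] 61 tab [ 0.4201 -0.2463  0.1691] 52
top hook [ 0.4098 -0.3714  0.1272] 59 tab [ 0.3772 -0.358   0.1237] 58
scene hook [ 0.4407 -0.2536  0.1733] 36 tab [ 0.4164 -0.2389  0.168 ] 12
scene hook [ 0.4019 -0.3663  0.1278] 37 tab [ 0.3769 -0.3542  0.1231] 14
[[ 0.0004 -0.9539 -0.3002  0.0756]
 [ 1.      0.0004  0.0001  0.0006]
 [ 0.     -0.3002  0.9539 -0.1429]
 [ 0.      0.      0.      1.    ]] 309.70691628693146 320.64040413522906 201.33053590721525
```

```bash
cat >> h.py <<'E'
np.set_printoptions(precision=4,suppress=True)
def to(p,psi,ref=None,rpsi=None):
    """shift (mm, tool axes) and roll (deg) from pose (now, or ref pose) to TCP p with tool y at angle psi"""
    o=robot.observe();R=o['tool_rot'];P=o['eef_pos'] if ref is None else np.array(ref)
    c=np.degrees(np.arctan2(R[1,1],R[0,1]))
    print((R.T@(np.array(p)-P)*1000).round(1),'roll',round(-(psi-c),2))
def st(): 
    o=robot.observe();R=o['tool_rot'];print(o['time_s'],o['eef_pos'],'psi',np.degrees(np.arctan2(R[1,1],R[0,1])).round(2),'z',R[:,2],'F',o['force'],'gap',o['finger_gap'],o['finger_force'])
E
python3 -c "
from h import *
to((.45,.25,.36),80); to((.418,-.246,.26),69.4)"
```

```text
[-383.6 -306.5 -129.2] roll -2.76
[-462.  -797.1  -28.5] roll 7.84
```

The rows are not in the units I measure in: shifts go in shares of 800 mm and turns go in shares of pi rad. I convert before sending: -797 mm / 800 = -0.9963, -462 mm / 800 = -0.5775, 7.8 degrees / 180 = 0.0433.

Call:
carry_out(series=[[[-0.48,-0.3825,-0.1613],0,0],[[-0.48,-0.3825,-0.1613],0,0],[[-0.48,-0.3825,-0.1613],0,0],[[-0.48,-0.3825,-0.1613],0,0],[[-0.48,-0.3825,-0.1613],0,0],[[-0.48,-0.3825,-0.1613],0,0],[[-0.48,-0.3825,-0.1613],0,0],[[-0.48,-0.3825,-0.1613],0,0],[[-0.48,-0.3825,-0.1613],0,0],[[-0.48,-0.3825,-0.1613],0,0],[[-0.48,-0.3825,-0.1613],0,0],[[-0.48,-0.3825,-0.1613],0,0],[[-0.5775,-0.9963,-0.035],0.0433,0],[[-0.5775,-0.9963,-0.035],0.0433,0],[[-0.5775,-0.9963,-0.035],0.0433,0],[[-0.5775,-0.9963,-0.035],0.0433,0],[[-0.5775,-0.9963,-0.035],0.0433,0],[[-0.5775,-0.9963,-0.035],0.0433,0],[[-0.5775,-0.9963,-0.035],0.0433,0],[[-0.5775,-0.9963,-0.035],0.0433,0]], force=60)

```text
time_s: 1.82
eef_pos: [0.427, -0.0719, 0.2934]
tool_rot: [[-0.936, 0.351, 0.001], [0.351, 0.936, -0.0], [-0.001, 0.0, -1.0]]
force: [0.6, 0.2, 0.2]
finger_gap: 0.995
finger_force: 0.0
```

Converted, -166 mm / 800 = -0.2075, -53 mm / 800 = -0.0663.

Call:
carry_out(series=[[[-0.0663,-0.2075,0.0413],0,0],[[-0.0663,-0.2075,0.0413],0,0],[[-0.0663,-0.2075,0.0413],0,0],[[-0.0663,-0.2075,0.0413],0,0],[[-0.0663,-0.2075,0.0413],0,0],[[-0.0663,-0.2075,0.0413],0,0],[[-0.0663,-0.2075,0.0413],0,0]])

```text
time_s: 2.4
eef_pos: [0.4189, -0.244, 0.2605]
tool_rot: [[-0.936, 0.353, -0.001], [0.353, 0.936, 0.001], [0.001, 0.001, -1.0]]
force: [0.6, 0.6, 0.7]
finger_gap: 0.995
finger_force: 0.0
```

```bash
python3 -c "
from h import *
st();to((.418,-.246,.14),69.4)
f=grab('wrist');cv2.imwrite('pics/w1.png',f['color'][:,:,::-1])"
```

```text
2.4 [ 0.4189 -0.244   0.2605] psi 69.36 z [-0.0008  0.0014 -1.    ] F [0.629  0.5931 0.6965] gap 0.9953360594125538 0.0
[ -0.   -2.3 120.5] roll -0.04
```

View pics/w1.png

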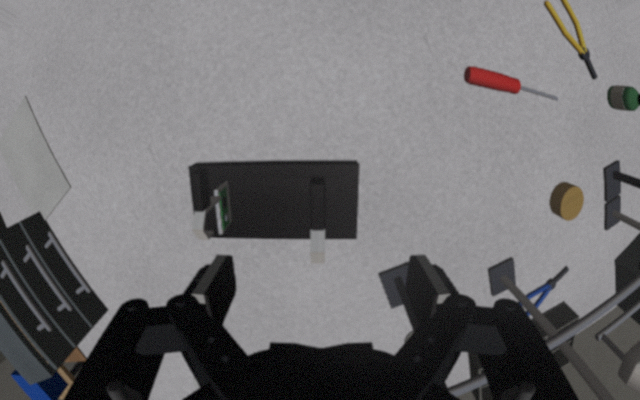

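The wrist view shows the tab and hook at column ≈317, between the fingers (235 and 412, so mid ≈323). That leaves about 2 mm to correct before I descend and grip.

Converted, 120 mm / 800 = 0.15, 100 mm / 800 = 0.125.

Call:
carry_out(series=[[[0,-0.0025,0.05],0,0],[[0,-0.0025,0.0938],0,0],[[0,-0.0025,0.125],0,0],[[0,-0.0025,0.15],0,0],[[0,-0.0025,0.15],0,0],[[0,-0.0025,0.15],0,1],[[0,-0.0025,0.15],0,1],[[0,-0.0025,0.15],0,1],[[0,-0.0025,0.15],0,1],[[0,-0.0025,0.15],0,1],[[0,-0.0025,0.15],0,1],[[0,-0.0025,0.15],0,1],[[0,-0.0025,0.15],0,1],[[0,-0.0025,0.15],0,1],[[0,-0.0025,0.15],0,1]], force=70)

```text
time_s: 3.7
eef_pos: [0.4188, -0.2465, 0.1421]
tool_rot: [[-0.936, 0.351, 0.001], [0.351, 0.936, -0.001], [-0.001, -0.001, -1.0]]
force: [-2.7, -0.1, 6.5]
finger_gap: 0.126
finger_force: 69.1
```

```bash
python3 -c "
from h import *
st()"
```

```text
3.7 [ 0.4188 -0.2465  0.1421] psi 69.42 z [ 0.0009 -0.001  -1.    ] F [-2.6666 -0.0666  6.5017] gap 0.12580796797474691 69.12550806999207
```

```bash
python3 -c "
from h import *
to((.536,-.111,.24),91.66);to((.581,-.110,.24),91.66)"
```

```text
[-62.2 168.  -97.9] roll -22.24
[-104.   184.8  -97.9] roll -22.24
```

Converted, 168 mm / 800 = 0.21, 140 mm / 800 = 0.175, -22.2 degrees / 180 = -0.1233.

Call:
carry_out(series=[[[0,0,-0.0188],0,1],[[0,0,-0.05],0,1],[[0,0,-0.0875],0,1],[[0,0,-0.1225],0,1],[[-0.0125,0.035,-0.1225],0,1],[[-0.025,0.07,-0.1225],-0.0278,1],[[-0.0388,0.105,-0.1225],-0.0556,1],[[-0.0525,0.14,-0.1225],-0.0833,1],[[-0.065,0.175,-0.1225],-0.1111,1],[[-0.0775,0.21,-0.1225],-0.1233,1],[[-0.0775,0.21,-0.1225],-0.1233,1],[[-0.0775,0.21,-0.1225],-0.1233,1],[[-0.0775,0.21,-0.1225],-0.1233,1]])

```text
time_s: 4.78
eef_pos: [0.535, -0.1105, 0.238]
tool_rot: [[-1.0, -0.028, -0.002], [-0.028, 1.0, 0.0], [0.002, 0.0, -1.0]]
force: [-0.0, 0.2, -1.4]
finger_gap: 0.131
finger_force: 69.2
```

```bash
python3 -c "
from h import *
st();to((.581,-.110,.24),91.66)
s=grab('scene');t=grab('top')
a=cv2.resize(s['color'][120:290,230:400],None,fx=3,fy=3,interpolation=2);b=cv2.resize(t['color'][130:280,280:400],None,fx=2.4,fy=3.4,interpolation=2)
b=b[:510];cv2.imwrite('pics/c3.png',cv2.convertScaleAbs(np.hstack([a,b])[:,:,::-1],alpha=1.6))"
```

```text
4.7833 [ 0.535  -0.1105  0.238 ] psi 91.63 z [-0.0018  0.0002 -1.    ] F [-0.0006  0.1822 -1.4499] gap 0.1309182004134001 69.18084740638733
[-46.   -0.8  -2.1] roll -0.03
```

View pics/c3.png

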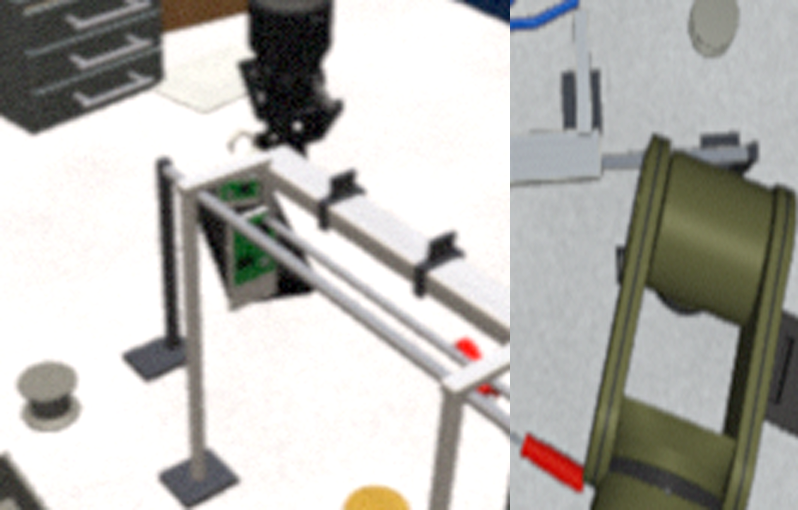

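The left panel shows the carrier upright in the gripper, with its hook at ≈(240,140). It's in front of the open part of the rail. Next I hook it on.

Converted, -46 mm / 800 = -0.0575, -30 mm / 800 = -0.0375.

Call:
carry_out(series=[[[-0.0188,-0.0013,-0.0025],0,1],[[-0.0375,-0.0013,-0.0025],0,1],[[-0.0575,-0.0013,-0.0025],0,1],[[-0.0575,-0.0013,-0.0025],0,1],[[-0.0575,-0.0013,-0.0025],0,1],[[-0.0575,-0.0013,0.01],0,1],[[-0.0575,-0.0013,0.0225],0,1],[[-0.0575,-0.0013,0.0325],0,1],[[-0.0575,-0.0013,0.0325],0,1],[[-0.0575,-0.0013,0.0325],0,1]])

```text
time_s: 5.72
eef_pos: [0.5804, -0.11, 0.2113]
tool_rot: [[-1.0, -0.028, -0.003], [-0.028, 1.0, 0.001], [0.003, 0.001, -1.0]]
force: [-0.4, 0.3, -1.7]
finger_gap: 0.126
finger_force: 69.2
```

```bash
python3 -c "
from h import *
st()
s=grab('scene');W=cloud(s);m=(abs(W[...,1]+.11)<.03)&(abs(W[...,0]-.617)<.03)&(W[...,2]>.241)&(W[...,2]<.28)
print(W[m].mean(0),W[m].max(0),m.sum())
a=cv2.resize(s['color'][120:220,260:400],None,fx=5,fy=5,interpolation=2)
cv2.imwrite('pics/c4.png',cv2.convertScaleAbs(a[:,:,::-1],alpha=1.5))"
```

```text
5.7167 [ 0.5804 -0.11    0.2113] psi 91.63 z [-0.0026  0.0007 -1.    ] F [-0.383   0.3214 -1.7166] gap 0.12572921430467443 69.19368982315063
[ 0.5999 -0.1102  0.2552] [ 0.6287 -0.0809  0.2795] 86
```

View pics/c4.png

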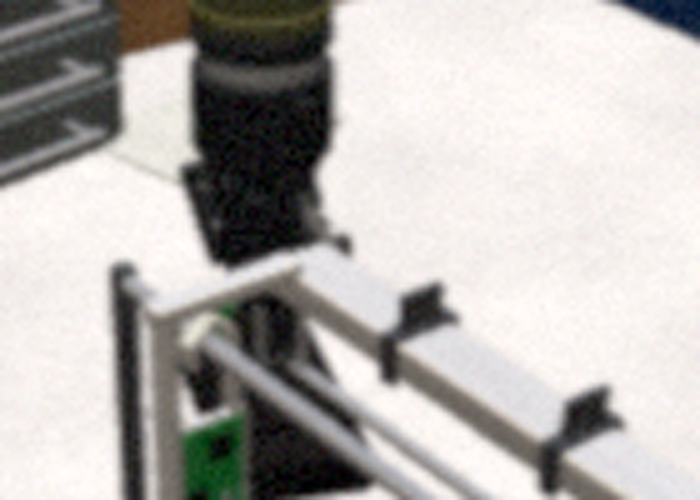

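The hook at (205,330) has gone over the rail end-on. I'll lower the last 7 mm until contact.

Converted, 7 mm / 800 = 0.0088, 5 mm / 800 = 0.0063.

Call:
carry_out(series=[[[0,0,0.0038],0,1],[[0,0,0.0063],0,1],[[0,0,0.0088],0,1],[[0,0,0.0088],0,1],[[0,0,0.0088],0,1]])

```text
time_s: 6.18
eef_pos: [0.5815, -0.1102, 0.2058]
tool_rot: [[-1.0, -0.029, -0.0], [-0.029, 1.0, 0.0], [0.0, 0.0, -1.0]]
force: [0.2, -0.3, -0.7]
finger_gap: 0.126
finger_force: 69.2
```

Converted, 7 mm / 800 = 0.0088.

Call:
carry_out(series=[[[0,0,0.0088],0,0.5],[[0,0,0.0088],0,0.5],[[0,0,0.0088],0,0.5],[[0,0,0.0088],0,0.5],[[0,0,0.0088],0,0.5]])

```text
time_s: 6.6
eef_pos: [0.5817, -0.1103, 0.1992]
tool_rot: [[-1.0, -0.029, 0.001], [-0.029, 1.0, -0.0], [-0.001, -0.0, -1.0]]
force: [-0.4, 0.2, -0.6]
finger_gap: 0.502
finger_force: 0.0
```

```bash
python3 -c "
from h import *
st()
p=robot.observe()['eef_pos']
for k in range(1):
  s=grab('scene');W=cloud(s)
  br=s['color'].max(-1)
  for lo in np.arange(.24,.44,.02):
    m=(abs(W[...,1]-p[1])<.08)&(abs(W[...,0]-p[0])<.09)&(W[...,2]>lo)&(W[...,2]<lo+.02)&(br<60)
    if m.sum()>15:print(lo.round(2),m.sum(),((np.percentile(W[m],[3,97],axis=0)-p)*1000).round(0)[:,:2].tolist())
"
```

```text
6.6 [ 0.5817 -0.1103  0.1992] psi 91.63 z [ 0.0006 -0.0002 -1.    ] F [-0.4015  0.2293 -0.5567] gap 0.5016358165230965 0.0
0.24 51 [[-0.0, -48.0], [15.0, 52.0]]
0.26 66 [[4.0, -54.0], [18.0, 49.0]]
0.28 106 [[5.0, -57.0], [20.0, 32.0]]
0.3 141 [[-5.0, -57.0], [20.0, 42.0]]
0.32 118 [[-10.0, -3.0], [37.0, 38.0]]
0.34 188 [[-15.0, -2.0], [38.0, 38.0]]
0.36 224 [[-18.0, -7.0], [38.0, 37.0]]
0.38 177 [[-14.0, -3.0], [37.0, 37.0]]
0.4 204 [[-12.0, -9.0], [37.0, 38.0]]
0.42 137 [[-4.0, -14.0], [38.0, 57.0]]
```

```bash
python3 -c "
from h import *
p=robot.observe()['eef_pos']
s=grab('scene');W=cloud(s);br=s['color'].max(-1)
for lo in np.arange(.29,.35,.005):
    m=(abs(W[...,1]-p[1]-.01)<.025)&(abs(W[...,0]-p[0])<.09)&(W[...,2]>lo)&(W[...,2]<lo+.005)&(br<60)
    if m.sum()>5:print(lo.round(3),m.sum(),((np.percentile(W[m],[10,50,90],axis=0)-p)*1000).round(0)[:,:2].tolist())
for f in (s,np.load('top.npz')):
  W=cloud(f)
  for y in(.059,.168):
    m=(abs(W[...,1]-y)<.012)&(abs(W[...,0]-.608)<.04)&(W[...,2]>.329)&(W[...,2]<.37)
    print(W[m].min(0),W[m].max(0),m.sum(), np.percentile(W[m],[10,90],axis=0)[:,0]-(.6145-.029*y))
W=cloud(s);g=s['color'].astype(int);gr=(g[...,1]>g[...,0]+25)&(g[...,1]>g[...,2]+15)&(abs(W[...,0]-.62)<.06)&(abs(W[...,1]+.11)<.05)
print('plate',W[gr].mean(0),gr.sum(),np.percentile(W[gr],[5,95],axis=0))
"
```

```text
0.29 12 [[11.0, -11.0], [15.0, 15.0], [18.0, 23.0]]
0.295 24 [[10.0, -8.0], [16.0, 20.0], [20.0, 29.0]]
0.3 26 [[10.0, -8.0], [13.0, 11.0], [20.0, 29.0]]
0.305 33 [[10.0, -10.0], [12.0, 7.0], [19.0, 25.0]]
0.31 15 [[3.0, 3.0], [10.0, 24.0], [12.0, 33.0]]
0.315 13 [[9.0, 11.0], [11.0, 22.0], [13.0, 30.0]]
0.32 7 [[8.0, 18.0], [10.0, 26.0], [11.0, 32.0]]
0.33 33 [[15.0, 5.0], [29.0, 22.0], [37.0, 34.0]]
0.335 32 [[16.0, 1.0], [28.0, 25.0], [38.0, 33.0]]
0.34 30 [[9.0, 3.0], [30.0, 21.0], [37.0, 32.0]]
0.345 34 [[12.0, 2.0], [30.0, 23.0], [39.0, 34.0]]
[0.5974 0.0564 0.329 ] [0.6215 0.0639 0.3435] 53 [-0.0139  0.0068]
[0.5935 0.1661 0.3293] [0.6184 0.1718 0.343 ] 57 [-0.0135  0.0071]
[0.5958 0.0574 0.3366] [0.6185 0.0601 0.3417] 22 [-0.0145  0.0036]
[0.5924 0.1651 0.3297] [0.6163 0.1695 0.3431] 31 [-0.0151  0.0042]
plate [ 0.6212 -0.1054  0.1404] 118 [[ 0.6056 -0.1079  0.1093]
 [ 0.635  -0.1034  0.17  ]]
```

Up to about 130 mm behind the TCP the gripper is only ±20 mm deep; the ±38 mm body starts above that. Since the tool stays vertical, I'll pinch the tab's rear end so the whole gripper stays in front of the bar.

Converted, 27 mm / 800 = 0.0338, 14 mm / 800 = 0.0175.

Call:
carry_out(series=[[[0,0,-0.015],0,0.5],[[0.0175,0,-0.015],0,0.5],[[0.0338,0,-0.015],0,0.5],[[0.0338,0,-0.015],0,0.5],[[0.0338,0,-0.015],0,1],[[0.0338,0,-0.015],0,1],[[0.0338,0,-0.015],0,1],[[0.0338,0,-0.015],0,1],[[0.0338,0,-0.015],0,1],[[0.0338,0,-0.015],0,1],[[0.0338,0,-0.015],0,1]], force=30)

```text
time_s: 7.62
eef_pos: [0.5551, -0.111, 0.2112]
tool_rot: [[-1.0, -0.029, 0.001], [-0.029, 1.0, -0.0], [-0.001, -0.0, -1.0]]
force: [1.5, -0.2, 1.4]
finger_gap: 0.129
finger_force: 29.8
```

```bash
python3 -c "
from h import *
st()
s=grab('scene');W=cloud(s);g=s['color'].astype(int);gr=(g[...,1]>g[...,0]+25)&(g[...,1]>g[...,2]+15)&(abs(W[...,0]-.62)<.06)&(abs(W[...,1]+.11)<.06)
print('plate',W[gr].mean(0),gr.sum(),np.percentile(W[gr],[5,95],axis=0))
"
```

```text
7.6167 [ 0.5551 -0.111   0.2112] psi 91.64 z [ 0.0011 -0.0001 -1.    ] F [ 1.4643 -0.2205  1.4425] gap 0.12860933216291348 29.79180157184601
plate [ 0.6216 -0.1055  0.1404] 111 [[ 0.6065 -0.1078  0.1087]
 [ 0.6345 -0.1033  0.1708]]
```

Converted, 50 mm / 800 = 0.0625, 48 mm / 800 = 0.06.

Call:
carry_out(series=[[[0,0.005,0],0,1],[[0,0.0125,0],0,1],[[0,0.0225,0],0,1],[[0,0.0325,0],0,1],[[0,0.0425,0],0,1],[[0,0.0525,0],0,1],[[0,0.06,0],0,1],[[0,0.0625,0],0,1]])

```text
time_s: 8.33
eef_pos: [0.5532, -0.0599, 0.2112]
tool_rot: [[-1.0, -0.03, 0.001], [-0.03, 1.0, -0.0], [-0.001, -0.0, -1.0]]
force: [2.3, -3.0, 2.5]
finger_gap: 0.13
finger_force: 29.9
```

Converted, 60 mm / 800 = 0.075, 54 mm / 800 = 0.0675.

Call:
carry_out(series=[[[0,0.0075,-0.0013],0,1],[[0,0.0175,-0.0013],0,1],[[0,0.0275,-0.0013],0,1],[[0,0.0375,-0.0013],0,1],[[0,0.0475,-0.0013],0,1],[[0,0.0575,-0.0013],0,1],[[0,0.0675,-0.0013],0,1],[[0,0.075,-0.0013],0,1],[[0,0.075,-0.0013],0,1]])

```text
time_s: 9.08
eef_pos: [0.5512, 0.0004, 0.2118]
tool_rot: [[-1.0, -0.03, -0.001], [-0.03, 1.0, 0.001], [0.001, 0.001, -1.0]]
force: [1.3, -1.7, 0.8]
finger_gap: 0.128
finger_force: 29.8
```

```bash
python3 -c "
from h import *
st()
s=grab('scene');W=cloud(s);g=s['color'].astype(int);gr=(g[...,1]>g[...,0]+25)&(g[...,1]>g[...,2]+15)&(abs(W[...,0]-.62)<.06)&(abs(W[...,1]+.0)<.06)
print('plate',W[gr].mean(0),gr.sum(),np.percentile(W[gr],[5,95],axis=0))
a=cv2.resize(s['color'][130:270,270:430],None,fx=4.2,fy=4.2,interpolation=2)
cv2.imwrite('pics/c5.png',cv2.convertScaleAbs(a[:,:,::-1],alpha=1.6))"
```

```text
9.0833 [0.5512 0.0004 0.2118] psi 91.72 z [-0.0005  0.0007 -1.    ] F [ 1.2673 -1.7176  0.843 ] gap 0.12781113436467567 29.79464203119278
plate [0.6247 0.0059 0.1427] 161 [[0.6043 0.0038 0.1102]
 [0.6414 0.008  0.1715]]
```

View pics/c5.png

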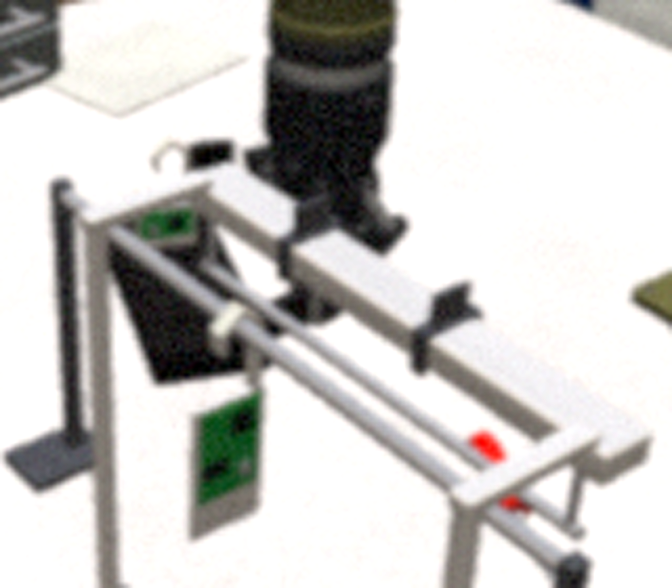

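The long carrier hangs on the rail at (230,330) and is sliding freely, with the gripper clear in front of the bar. Continuing towards the far clip.

Converted, 84 mm / 800 = 0.105, 78 mm / 800 = 0.0975.

Call:
carry_out(series=[[[0,0.0075,0],0,1],[[0,0.0175,0],0,1],[[0,0.0275,0],0,1],[[0,0.0375,0],0,1],[[0,0.0475,0],0,1],[[0,0.0575,0],0,1],[[0,0.0675,0],0,1],[[0,0.0775,0],0,1],[[0,0.0875,0],0,1],[[0,0.0975,0],0,1],[[0,0.105,0],0,1],[[0,0.105,0],0,1]])

```text
time_s: 10.13
eef_pos: [0.5489, 0.0842, 0.2119]
tool_rot: [[-1.0, -0.03, -0.0], [-0.03, 1.0, 0.001], [0.0, 0.001, -1.0]]
force: [0.7, 0.3, 1.2]
finger_gap: 0.129
finger_force: 29.8
```

Call:
carry_out(series=[[[0,0.0075,0],0,1],[[0,0.0175,0],0,1],[[0,0.0275,0],0,1],[[0,0.0375,0],0,1],[[0,0.0475,0],0,1],[[0,0.0575,0],0,1],[[0,0.0675,0],0,1],[[0,0.0775,0],0,1],[[0,0.0875,0],0,1],[[0,0.0975,0],0,1],[[0,0.1038,0],0,1],[[0,0.1038,0],0,1],[[0,0.1038,0],0,1]])

```text
time_s: 11.22
eef_pos: [0.5465, 0.1665, 0.2119]
tool_rot: [[-1.0, -0.029, -0.0], [-0.029, 1.0, 0.001], [0.0, 0.001, -1.0]]
force: [1.3, 0.4, 0.6]
finger_gap: 0.126
finger_force: 29.8
```

```bash
cat > chk.py <<'E'
from h import *
import sys
y0=float(sys.argv[1]);st()
s=grab('scene');W=cloud(s);g=s['color'].astype(int)
gr=(g[...,1]>g[...,0]+25)&(g[...,1]>g[...,2]+15)&(abs(W[...,0]-.62)<.06)&(abs(W[...,1]-y0)<.04)&(W[...,2]<.19)
print('plate',W[gr].mean(0),gr.sum(),np.percentile(W[gr],[5,95],axis=0))
# hook: bright, above the rail, between rail and keeper; fin: dark above bar
br=g.max(-1)
h=(abs(W[...,0]-.614)<.02)&(abs(W[...,1]-y0)<.04)&(W[...,2]>.2395)&(W[...,2]<.249)&(br>60);print('hook',W[h].mean(0),h.sum(),np.percentile(W[h],[5,95],axis=0))
q=(abs(W[...,0]-.61)<.03)&(abs(W[...,1]-y0)<.03)&(W[...,2]>.329)&(W[...,2]<.345)&(br<60);print('fin',np.median(W[q],0),q.sum())
E
python3 chk.py .168
```

```text
11.2167 [0.5465 0.1665 0.2119] psi 91.68 z [-0.0002  0.0005 -1.    ] F [1.2631 0.438  0.6057] gap 0.126294323729588 29.753231406211853
plate [0.6193 0.1725 0.1426] 173 [[0.5994 0.1709 0.1095]
 [0.6365 0.1741 0.172 ]]
hook [0.6107 0.1696 0.2417] 18 [[0.606  0.163  0.2396]
 [0.6143 0.1744 0.2444]]
fin [0.6039 0.1699 0.3387] 62
```

Converted, -100 mm / 800 = -0.125, 90 mm / 800 = 0.1125.

Call:
carry_out(series=[[[0,0.0013,0],0,1],[[0,0.0013,0],0,1],[[0,0.0013,0],0,0.8],[[0,0.0013,0],0,0.65],[[0,0.0013,0],0,0.6],[[0,0.0013,0],0,0.6],[[0.0125,0.0013,0],0,0.6],[[0.0313,0.0013,0],0,0.6],[[0.0563,0.0013,0],0,0.6],[[0.0813,0.0013,0],0,0.6],[[0.1063,0.0013,0],0,0.4],[[0.1125,0.0013,-0.0375],0,0],[[0.1125,0.0013,-0.0875],0,0],[[0.1125,0.0013,-0.125],0,0],[[0.1125,0.0013,-0.125],0,0]])

```text
time_s: 12.52
eef_pos: [0.4584, 0.165, 0.3202]
tool_rot: [[-1.0, -0.029, 0.012], [-0.029, 1.0, 0.003], [-0.013, 0.003, -1.0]]
force: [0.7, 0.0, 1.3]
finger_gap: 0.994
finger_force: 0.0
```

```bash
python3 chk.py .168; python3 -c "
from h import *
to((.45,-.20,.30),69.4);to((.377,-.3585,.22),69.4)
t=grab('top')"
```

```text
12.5167 [0.4584 0.165  0.3202] psi 91.65 z [ 0.0124  0.0031 -0.9999] F [0.7084 0.0025 1.2561] gap 0.9943511742046076 0.0
plate [0.6186 0.1723 0.1424] 169 [[0.5986 0.1709 0.1096]
 [0.6356 0.1738 0.1716]]
hook [0.6124 0.1693 0.2413] 22 [[0.6082 0.1644 0.2397]
 [0.6172 0.1748 0.2437]]
fin [0.6078 0.17   0.3357] 39
[  18.3 -364.4   16. ] roll 22.25
[  96.4 -520.9   95.1] roll 22.25
```

Converted, -521 mm / 800 = -0.6513, -364 mm / 800 = -0.455, 22.2 degrees / 180 = 0.1233.

Call:
carry_out(series=[[[0.0225,-0.455,0.02],0,0],[[0.0225,-0.455,0.02],0,0],[[0.0225,-0.455,0.02],0,0],[[0.0225,-0.455,0.02],0,0],[[0.0225,-0.455,0.02],0,0],[[0.0225,-0.455,0.02],0.0278,0],[[0.0225,-0.455,0.02],0.0556,0],[[0.0225,-0.455,0.02],0.0833,0],[[0.0225,-0.455,0.02],0.1111,0],[[0.1213,-0.6513,0.1188],0.1233,0],[[0.1213,-0.6513,0.1188],0.1233,0],[[0.1213,-0.6513,0.1188],0.1233,0],[[0.1213,-0.6513,0.1188],0.1233,0],[[0.1213,-0.6513,0.1188],0.1233,0],[[0.1213,-0.6513,0.1188],0.1233,0],[[0.1213,-0.6513,0.1188],0.1233,0],[[0.1213,-0.6513,0.1188],0.1233,0]])

```text
time_s: 14.03
eef_pos: [0.3743, -0.3583, 0.2159]
tool_rot: [[-0.936, 0.351, -0.001], [0.351, 0.936, 0.002], [0.002, 0.001, -1.0]]
force: [0.1, -0.0, 0.3]
finger_gap: 1.003
finger_force: 0.0
```

```bash
python3 -c "
from h import *
st();to((.3765,-.3585,.097),69.4)"
```

```text
14.0333 [ 0.3743 -0.3583  0.2159] psi 69.43 z [-0.001   0.0019 -1.    ] F [ 0.1111 -0.0214  0.2606] gap 1.003322576787589 0.0
[ -2.4   0.5 118.9] roll 0.03
```

Converted, 118 mm / 800 = 0.1475, 100 mm / 800 = 0.125.

Call:
carry_out(series=[[[-0.0025,0,0.0438],0,0],[[-0.0025,0,0.0875],0,0],[[-0.0025,0,0.125],0,0],[[-0.0025,0,0.1475],0,0],[[-0.0025,0,0.1475],0,0],[[-0.0025,0,0.1475],0,0],[[-0.0025,0,0.1475],0,1],[[-0.0025,0,0.1475],0,1],[[-0.0025,0,0.1475],0,1],[[-0.0025,0,0.1475],0,1],[[-0.0025,0,0.1475],0,1],[[-0.0025,0,0.1475],0,1],[[-0.0025,0,0.1475],0,1],[[-0.0025,0,0.1475],0,1],[[-0.0025,0,0.1475],0,1],[[-0.0025,0,0.1475],0,1]], force=70)

```text
time_s: 15.37
eef_pos: [0.3766, -0.3601, 0.0996]
tool_rot: [[-0.936, 0.351, 0.0], [0.351, 0.936, -0.0], [-0.0, -0.0, -1.0]]
force: [-2.3, 1.4, 4.9]
finger_gap: 0.126
finger_force: 68.9
```

```bash
python3 -c "
from h import *
st();to((.535,-.111,.24),91.66)"
```

```text
15.3667 [ 0.3766 -0.3601  0.0996] psi 69.43 z [ 0.0003 -0.0002 -1.    ] F [-2.3072  1.3785  4.905 ] gap 0.12618471881850668 68.9139461517334
[ -60.9  288.9 -140.4] roll -22.23
```

Converted, 289 mm / 800 = 0.3613, -143 mm / 800 = -0.1788, -22.2 degrees / 180 = -0.1233.

Call:
carry_out(series=[[[0,0,-0.0188],0,1],[[0,0,-0.05],0,1],[[0,0,-0.0938],0,1],[[0,0,-0.1375],0,1],[[0,0,-0.1788],0,1],[[-0.01,0.0438,-0.1788],0,1],[[-0.0188,0.0875,-0.1788],0,1],[[-0.0275,0.1313,-0.1788],-0.0222,1],[[-0.0375,0.175,-0.1788],-0.0444,1],[[-0.0463,0.2188,-0.1788],-0.0667,1],[[-0.055,0.2625,-0.1788],-0.0889,1],[[-0.0638,0.3063,-0.1788],-0.1111,1],[[-0.0725,0.3438,-0.1788],-0.1233,1],[[-0.0763,0.3613,-0.1788],-0.1233,1],[[-0.0763,0.3613,-0.1788],-0.1233,1],[[-0.0763,0.3613,-0.1788],-0.1233,1],[[-0.0763,0.3613,-0.1788],-0.1233,1]])

```text
time_s: 16.78
eef_pos: [0.5345, -0.1113, 0.2412]
tool_rot: [[-1.0, -0.028, -0.001], [-0.028, 1.0, -0.0], [0.001, -0.0, -1.0]]
force: [-0.6, -0.7, -1.3]
finger_gap: 0.12
finger_force: 68.8
```

```bash
python3 -c "
from h import *
st();to((.581,-.110,.242),91.66)"
```

```text
16.7833 [ 0.5345 -0.1113  0.2412] psi 91.61 z [-0.0013 -0.0002 -1.    ] F [-0.5678 -0.7458 -1.2527] gap 0.12000336729848704 68.8268494606018
[-46.5  -0.   -0.9] roll -0.05
```

Converted, -46 mm / 800 = -0.0575, 33 mm / 800 = 0.0413.

Call:
carry_out(series=[[[-0.0188,0,0],0,1],[[-0.0375,0,0],0,1],[[-0.0575,0,0],0,1],[[-0.0575,0,0],0,1],[[-0.0575,0,0],0,1],[[-0.0575,0,0.0125],0,1],[[-0.0575,0,0.025],0,1],[[-0.0575,0,0.0325],0,1],[[-0.0575,0,0.0375],0,1],[[-0.0575,0,0.0413],0,1],[[-0.0575,0,0.0413],0,1],[[-0.0575,0,0.0413],0,1]])

```text
time_s: 17.78
eef_pos: [0.5809, -0.1094, 0.2089]
tool_rot: [[-1.0, -0.029, -0.0], [-0.029, 1.0, -0.0], [0.0, 0.0, -1.0]]
force: [-0.8, 0.7, -0.8]
finger_gap: 0.129
finger_force: 69.0
```

```bash
python3 -c "
from h import *
st()
s=grab('scene');W=cloud(s);g=s['color'].astype(int);gr=(g[...,1]>g[...,0]+25)&(g[...,1]>g[...,2]+15)&(abs(W[...,0]-.62)<.06)&(abs(W[...,1]+.11)<.06)
print('plate',W[gr].mean(0),gr.sum(),np.percentile(W[gr],[5,95],axis=0))
a=cv2.resize(s['color'][130:290,260:430],None,fx=4,fy=3.7,interpolation=2)
cv2.imwrite('pics/c6.png',cv2.convertScaleAbs(a[:,:,::-1],alpha=1.6))"
```

```text
17.7833 [ 0.5809 -0.1094  0.2089] psi 91.64 z [-0.0003 -0.     -1.    ] F [-0.7678  0.7319 -0.8265] gap 0.12864852819369588 68.98742437362671
plate [ 0.6193 -0.1042  0.1645] 31 [[ 0.6036 -0.1066  0.1551]
 [ 0.6335 -0.1009  0.172 ]]
```

View pics/c6.png

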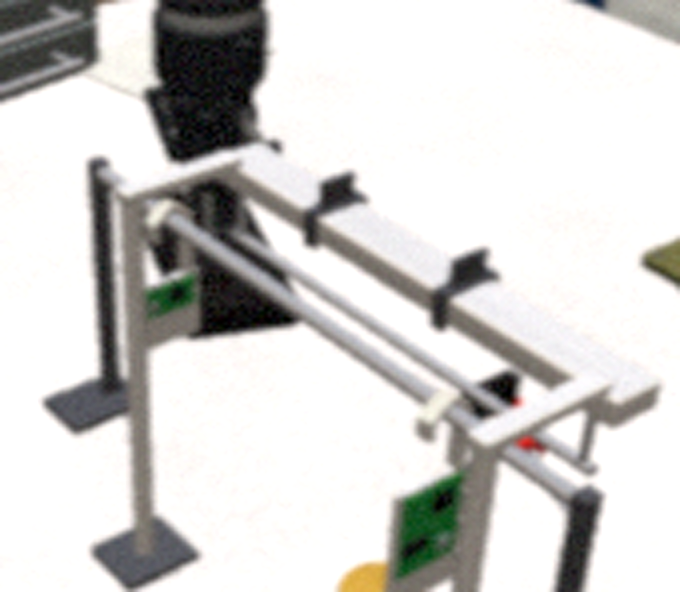

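The short hook is on the rail at (160,212), and the long one hangs still at (437,410). Now I release, regrip the tab's rear end and slide.

Call:
carry_out(series=[[[0,0,0.0013],0,0.8],[[0,0,0.0013],0,0.6],[[0,0,0.0013],0,0.5],[[0,0,0.0013],0,0.5],[[0,0,-0.0038],0,0.5],[[0.0163,0,-0.0038],0,0.5],[[0.0325,0,-0.0038],0,0.5],[[0.0325,0,-0.0038],0,0.5],[[0.0325,0,-0.0038],0,0.5],[[0.0325,0,-0.0038],0,1],[[0.0325,0,-0.0038],0,1],[[0.0325,0,-0.0038],0,1],[[0.0325,0,-0.0038],0,1],[[0.0325,0,-0.0038],0,1],[[0.0325,0,-0.0038],0,1],[[0.0325,0,-0.0038],0,1]], force=30)

```text
time_s: 19.17
eef_pos: [0.5555, -0.1102, 0.2121]
tool_rot: [[-1.0, -0.029, 0.001], [-0.029, 1.0, -0.0], [-0.001, -0.0, -1.0]]
force: [1.4, -0.5, 0.4]
finger_gap: 0.13
finger_force: 30.2
```

Converted, 60 mm / 800 = 0.075, 52 mm / 800 = 0.065.

Call:
carry_out(series=[[[0,0.005,0],0,1],[[0,0.015,0],0,1],[[0,0.025,0],0,1],[[0,0.035,0],0,1],[[0,0.045,0],0,1],[[0,0.055,0],0,1],[[0,0.065,0],0,1],[[0,0.075,0],0,1],[[0,0.075,0],0,1]])

```text
time_s: 19.92
eef_pos: [0.5533, -0.0485, 0.212]
tool_rot: [[-1.0, -0.03, 0.0], [-0.03, 1.0, 0.001], [-0.0, 0.001, -1.0]]
force: [1.6, 0.3, 1.5]
finger_gap: 0.129
finger_force: 30.3
```

```bash
python3 chk.py -0.05
```

```text
19.9167 [ 0.5533 -0.0485  0.212 ] psi 91.73 z [ 0.0003  0.0009 -1.    ] F [1.6272 0.2962 1.4883] gap 0.12887637310305983 30.314471125602722
plate [ 0.6234 -0.0428  0.1639] 45 [[ 0.6009 -0.0447  0.1526]
 [ 0.6422 -0.0408  0.1727]]
hook [ 0.6172 -0.045   0.2413] 15 [[ 0.6113 -0.0519  0.2398]
 [ 0.6222 -0.0397  0.2434]]
fin [ 0.5888 -0.034   0.3434] 11
```

Converted, 108 mm / 800 = 0.135, 106 mm / 800 = 0.1325.

Call:
carry_out(series=[[[0,0.005,0],0,1],[[0,0.015,0],0,1],[[0,0.025,0],0,1],[[0,0.035,0],0,1],[[0,0.045,0],0,1],[[0,0.055,0],0,1],[[0,0.065,0],0,1],[[0,0.075,0],0,1],[[0,0.085,0],0,1],[[0,0.095,0],0,1],[[0,0.105,0],0,1],[[0,0.115,0],0,1],[[0,0.125,0],0,1],[[0,0.1325,0],0,1],[[0,0.135,0],0,1],[[0,0.135,0],0,1],[[0,0.135,0],0,1]])

```text
time_s: 21.38
eef_pos: [0.5502, 0.058, 0.2119]
tool_rot: [[-1.0, -0.029, -0.0], [-0.029, 1.0, 0.0], [0.0, 0.0, -1.0]]
force: [1.8, -1.6, 1.6]
finger_gap: 0.127
finger_force: 30.4
```

```bash
python3 chk.py 0.06
```

```text
21.3833 [0.5502 0.058  0.2119] psi 91.66 z [-0.0001  0.0004 -1.    ] F [ 1.7666 -1.5967  1.6401] gap 0.12665302815619572 30.379891097545624
plate [0.6211 0.063  0.1635] 48 [[0.5994 0.0608 0.1521]
 [0.6399 0.0648 0.1723]]
hook [0.6146 0.0609 0.2417] 16 [[0.6099 0.0559 0.2398]
 [0.6191 0.0652 0.2442]]
fin [0.6045 0.0611 0.3382] 54
```

Hook y 0.0609 against fin y 0.0611, so it's aligned. Small +1 mm nudge, then release and retreat.

Converted, -100 mm / 800 = -0.125, 85 mm / 800 = 0.1063.

Call:
carry_out(series=[[[0,0.0013,0],0,1],[[0,0.0013,0],0,1],[[0,0.0013,0],0,0.8],[[0,0.0013,0],0,0.65],[[0,0.0013,0],0,0.6],[[0,0.0013,0],0,0.6],[[0.0125,0.0013,0],0,0.6],[[0.0313,0.0013,0],0,0.6],[[0.0563,0.0013,0],0,0.6],[[0.0813,0.0013,0],0,0.6],[[0.1063,0.0013,0],0,0.4],[[0.125,0.0013,-0.0375],0,0],[[0.125,0.0013,-0.0875],0,0],[[0.125,0.0013,-0.125],0,0],[[0.125,0.0013,-0.125],0,0],[[0.125,0.0013,-0.125],0,0],[[0.125,0.0013,-0.125],0,0],[[0.125,0.0013,-0.125],0,0],[[0.125,0.0013,-0.125],0,0]])

```text
time_s: 23.02
eef_pos: [0.4494, 0.0559, 0.3099]
tool_rot: [[-1.0, -0.029, -0.004], [-0.029, 1.0, 0.0], [0.004, 0.0, -1.0]]
force: [0.5, -0.6, -0.3]
finger_gap: 0.996
finger_force: 0.0
```

```bash
python3 chk.py 0.06; python3 chk.py .168; python3 -c "
from h import *
s=grab('scene');a=cv2.resize(s['color'][130:320,240:440],None,fx=3.5,fy=3.1,interpolation=2)
cv2.imwrite('pics/c7.png',cv2.convertScaleAbs(a[:,:,::-1],alpha=1.6))"
```

```text
23.0167 [0.4494 0.0559 0.3099] psi 91.64 z [-0.0035  0.     -1.    ] F [ 0.4807 -0.6451 -0.2917] gap 0.9963549066982966 0.0
plate [0.6216 0.0633 0.1635] 46 [[0.6013 0.0617 0.1514]
 [0.64   0.065  0.1725]]
hook [0.6153 0.0611 0.2413] 16 [[0.6111 0.0545 0.24  ]
 [0.6188 0.0666 0.2437]]
fin [0.6104 0.0613 0.3344] 33
23.0667 [0.4496 0.0559 0.3101] psi 91.64 z [-0.0032 -0.     -1.    ] F [ 1.0117 -0.1395  0.78  ] gap 0.9944695725821064 0.0
plate [0.6181 0.1724 0.1433] 170 [[0.5983 0.1709 0.1111]
 [0.6351 0.1738 0.1706]]
hook [0.6115 0.1695 0.2416] 18 [[0.6066 0.1632 0.24  ]
 [0.6163 0.1748 0.2434]]
fin [0.6075 0.1701 0.3358] 39
```

View pics/c7.png

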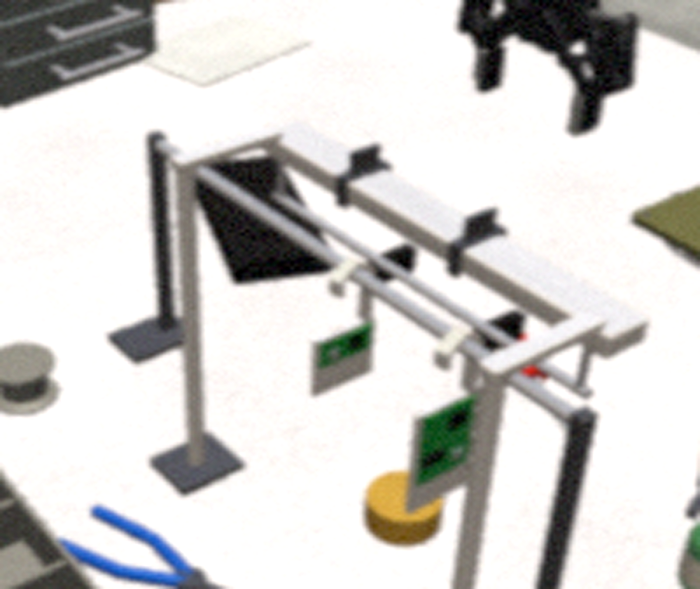

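Both carriers hang still under their clips, with the short hook at (345,270) and the long one at (450,345). The stand is empty, the gripper is clear and the bench items haven't moved.

```bash
python3 -c "
from cell import robot
print(robot.finish_job())"
```

```text
the job is handed in; nothing more can be done
None
```

Both carriers hang still on the drying rail, the long one under the far clip and the short one under the near clip (each within about 1 mm in the camera view), and the job was handed in at about 23 s of the 69 s allowed.

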